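Pots from the drying stands to the carrying tray, order kept

TASK

The four clay pots on the wooden drying stands are dry: move them into the carrying tray, one to a bay and still upside down, in the same left-to-right order in which they stand now, so that each pupil finds their own pot again. Set each one down gently, flat on the floor of its bay, let go of it, and leave the paint jar where it is.

Things in the scene. Friction and masses are not known exactly. Their poses are not given: they have to be found in the camera images.
- pot_tall: tall slender round terracotta pot, 78 mm high, outer diameter 42 mm at the base widening to 53 mm, then a rim collar 60 mm wide and 14 mm high. Upside down: base with dark drain hole on top, open rim below; hollow, walls 4 mm. Perched with the inside of its base on its stand's post, rim 15 mm above the foot. Origin: centre of the rim plane (lowest point); z up along the axis to the base.
- pot_standard: ordinary round terracotta pot, 60 mm high, outer diameter 44 mm at the base widening to 55 mm, then a rim collar 64 mm wide and 15 mm high. Upside down: base with dark drain hole on top, open rim below; hollow, walls 4 mm. Perched with the inside of its base on its stand's post, rim 15 mm above the foot. Origin: centre of the rim plane (lowest point); z up along the axis to the base.
- pot_squat: squat round terracotta pot, 46 mm high, outer diameter 54 mm at the base widening to 60 mm, then a rim collar 66 mm wide and 12 mm high. Upside down: base with dark drain hole on top, open rim below; hollow, walls 4 mm. Perched with the inside of its base on its stand's post, rim 15 mm above the foot. Origin: centre of the rim plane (lowest point); z up along the axis to the base.
- pot_square: square terracotta pot, 58 mm high, 42 x 42 mm at the base widening to 54 mm, rim collar 58 mm, 15 mm high; x, y square to its sides, turned up to 0.25 rad on its stand. Upside down: base with dark drain hole on top, open rim below; hollow, walls 4 mm. Perched on its stand's post, rim 15 mm above the foot. Origin: centre of the rim plane (lowest point); z up along the axis to the base.
- stand_tall: drying stand on which the tall pot sits at the start, fixed: a wooden foot 90 x 82 x 12 mm (wider than the pot, seen around it) with a 20 x 20 mm post at its centre, 99 mm tall in all; one of four in a row, 90 mm apart, on a plank 12 mm thick. Origin: centre of its underside, on the plank, 12 mm above the table; z up, y along the row to the robot's left.
- stand_standard: drying stand on which the standard pot sits at the start, fixed: a wooden foot 90 x 82 x 12 mm (wider than the pot, seen around it) with a 20 x 20 mm post at its centre, 81 mm tall in all; one of four in a row, 90 mm apart, on a plank 12 mm thick. Origin: centre of its underside, on the plank, 12 mm above the table; z up, y along the row to the robot's left.
- stand_squat: drying stand on which the squat pot sits at the start, fixed: a wooden foot 90 x 82 x 12 mm (wider than the pot, seen around it) with a 20 x 20 mm post at its centre, 67 mm tall in all; one of four in a row, 90 mm apart, on a plank 12 mm thick. Origin: centre of its underside, on the plank, 12 mm above the table; z up, y along the row to the robot's left.
- stand_square: drying stand on which the square pot sits at the start, fixed: a wooden foot 90 x 82 x 12 mm (wider than the pot, seen around it) with a 20 x 20 mm post at its centre, 79 mm tall in all; one of four in a row, 90 mm apart, on a plank 12 mm thick. Origin: centre of its underside, on the plank, 12 mm above the table; z up, y along the row to the robot's left.
- tray: wooden carrying tray, fixed, 390 x 98 mm, four bays in a row, each 86 x 86 mm inside, centres at y = +138, +46, -46, -138 mm, x = 0. Origin: centre of its underside on the table; y along the tray to the robot's left. Bay floors 8 mm, sides and partitions 24 mm, end grips 52 mm above the table. Nearer or farther than the row of stands, about parallel to it (each turned up to 0.12 rad).
- paint_jar: closed white paint jar, 64 mm in diameter, 85 mm high, standing to the robot's right of the work; a bystander. Origin: centre of its underside.

How it is judged:
By the outcome, as a careful person would: the job done as asked, in the order asked, and still so for the second after the job is handed in, with the robot touching nothing.
It also fails if it takes over 96 s, if anything falls off the work surface, if the arm or the gripper's body presses on something with over 40 N, if the wrist force passes 120 N, or if a joint passes its speed limit or range.

ROBOT

A 6-joint arm with a two-finger parallel gripper is mounted at the origin on the work surface. World frame = base frame: x ahead of the robot, y to its left, z up, the work surface at z = 0. Lengths are in mm, angles in rad, forces in N, time in s.
With the tool pointing down it reaches from about 350 to 975 mm from the base axis. Payload 7.1 kg.
Tool frame: the origin (TCP) lies between the finger pads; the fingertips stand 14 mm ahead of it and the grasp point (between the pads) lies 5 mm behind it; z points along the fingers, y is the line along which they close (so a half turn about z gives the same grasp; the last joint's range is limited). The gripper opens to 88 mm and grips with 3 to 60 N. Pads are 20 mm wide; open, the fingers measure 115 mm over their backs; the gripper's body (75 mm by 178 mm) begins 61 mm behind the grasp point.
Start: joints at [1.202, 0.423, 1.63, -0, 1.089, -0.019], TCP at [214.162, 587.145, 236.675] pointing down, gripper open.
Joint ranges: [-3, 3], [-0.9, 2.11], [0.09, 2.58], [-1.31, 4.45], [0.11, 2.69], [-2.54, 2.54]. Speed limits (rad/s): [2.39, 2.39, 3.01, 3.14, 3.14, 3.14].

INTERFACE

Orientations are given as a rotation vector (axis times angle).
In Python, from workcell import ctrl gives the robot as it stands. The module is installed in compiled form; this text tells all that it offers.
- The arm moves only by the tool servo_tool, never from a script. Its argument "plan" is a list of rows, each a list of 3 entries, a list of its own where there are three numbers: the closure, from 0 (fully open) to 1 (shut), then the shift along the world's x, y, z in mm, then the turn about the world's z in degrees. In form: [[hand, [x, y, z], yaw], ...]. A call has 1 to 10 rows; each row is the pose to reach, as a shift and turn from the pose commanded when the call began; what a row does not reach only later rows make up. A row lasts 1/12 s, in which the tool goes at most 41.7 mm and 7.16 degrees, less where a joint would pass 70% of its speed; a pose out of reach is approached as far as the arm can. A call with a gripper value outside its range is refused whole. The fingers move at their own pace and stop on an object; the grip force is fixed at half the most. Time passes only in rows, so rows that repeat a pose let the fingers close. It gives the time, the measured TCP pose, the force, the opening and the grip force at its end, in the units of the state.
- ctrl.get_obs(): the state, without advancing time (a new reading comes with each control period).
- ctrl.get_image(name): name is "scene" or "top" or "wrist"; returns the picture (384x512x3 uint8, blue, green, red); there is no depth.
- ctrl.camera_info(name): a dict with "fovy" (degrees; the focal length in pixels is half the picture's height over the tangent of half this angle, whatever the lens; pixels are square), "cx", "cy" (the principal point, pixels), "rvec" (rotation vector, rad) and "tvec" (3), from world to camera coordinates, as OpenCV has them; the wrist camera has in their place "T_tool_cam" (4x4, takes a point from camera to tool coordinates, whose origin is the TCP and whose axes are the flange's). Camera axes: x right, y down, z forward; pixel columns grow to the right and rows downward; lengths in mm; the calibration is good to about 2 mm. A picture is of the moment at which its call begins: read the wrist's pose just before it. camera_info takes no time and is no camera call.
- ctrl.close_job(): hands the job in; it is judged then, once.
The state is a dict: "t": time; "qpos": joint angles; "qvel": joint speeds; "joint_torque": joint torques, N m; "ee_pos": TCP position; "orientation": TCP orientation; "ft_force": force on the tool from outside, world axes, zero at the start; "moment": the same for the moment, N m; "width": finger opening in mm; "grasp_force": force on a finger pad.
Only numpy, scipy, OpenCV 4.12 (cv2) and the standard library are available. Lean on these libraries where they do the work, as an engineer would, in place of code of your own. Each camera call takes 0.05 s, during which the arm holds its last target. There are 200 camera calls.

## Working session

There is one attempt and no reset: what is moved stays moved. The work goes in short steps, Python scripts to look and compute and a tool call to move; the robot and the scene stay as the last step left them, time stands still between calls to the robot, and variables do not carry over. Pictures are saved under pics/ and viewed, at most 14 in all, crops included, and the job is handed in when it is done.

Besides the shell and the picture viewer there is one more tool, called as a command line: name --argument value ..., lists and objects as JSON in quotes. servo_tool: Moves the arm, as the interface text tells. Its arguments: {"type":"object","properties":{"plan":{"type":"array"}},"required":["plan"]}

```bash
mkdir -p pics; python3 - <<'E'
from workcell import ctrl
import cv2
o=ctrl.get_obs();print(o['t'],o['ee_pos'],o['orientation'],o['width'])
for n in("scene","top"):
    i=ctrl.get_image(n);cv2.imwrite(f"pics/{n}0.png",i)
for n in("scene","top","wrist"):print(n,ctrl.camera_info(n))
E
```

```text
0.0 [213.98355796 586.66420102 235.90419631] [-5.46647742e-01 -3.09336051e+00  2.33359300e-03] 88.05555660838289
scene {'fovy': 48.42004239454912, 'cx': 250.02692942427265, 'cy': 190.7310064498464, 'rvec': array([ 2.02526967,  0.72296616, -0.39352446]), 'tvec': array([-368.85687511, -183.36043066, 1248.77814207])}
top {'fovy': 42.228964619875555, 'cx': 249.31528905644336, 'cy': 191.61405412811237, 'rvec': array([ 2.18935864, -2.19893574,  0.11110053]), 'tvec': array([-135.57049911,  549.94533888, 1200.1624257 ])}
wrist {'fovy': 59.72730920103783, 'cx': 254.00623279276044, 'cy': 191.3269830476532, 'T_tool_cam': array([[ 1.21225281e-03, -9.59836276e-01, -2.80558110e-01,
         7.67421507e+01],
       [ 9.99999040e-01,  9.75442058e-04,  9.83706999e-04,
         8.81485498e-01],
       [-6.70529483e-04, -2.80559033e-01,  9.59836538e-01,
        -1.48231407e+02],
       [ 0.00000000e+00,  0.00000000e+00,  0.00000000e+00,
         1.00000000e+00]])}
```

View pics/scene0.png

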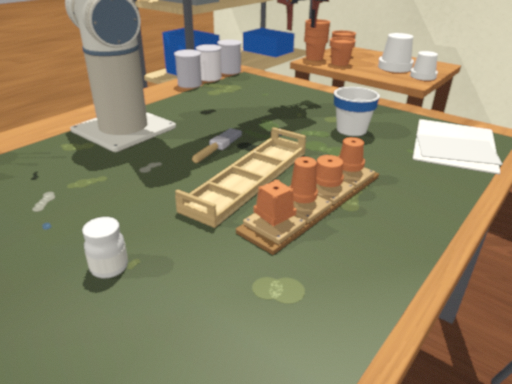

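View pics/top0.png

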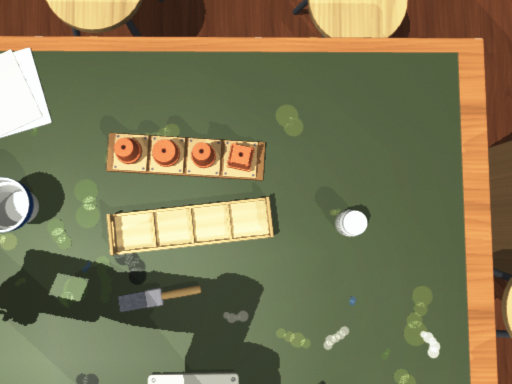

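Scene view: the tray is nearer the robot than the stands, and from left to right stand standard (352,155), squat (328,170), tall (305,178) and square (275,205). The top view agrees: pots at about (127,150), (165,152), (203,154), (240,156), tray corners (108,213), (272,197), (273,237), (112,254), jar at (351,222).

```bash
cat >h.py <<'E'
import numpy as np,cv2
from workcell import ctrl
from scipy.spatial.transform import Rotation as R
def ray(name,px,z,info=None):
    c=ctrl.camera_info(name);f=192/np.tan(np.radians(c['fovy']/2))
    px=np.atleast_2d(px).astype(float)
    d=np.c_[(px[:,0]-c['cx'])/f,(px[:,1]-c['cy'])/f,np.ones(len(px))]
    if name=='wrist':
        o=info;T=np.eye(4);T[:3,:3]=R.from_rotvec(o['orientation']).as_matrix();T[:3,3]=o['ee_pos']
        T=T@c['T_tool_cam'];Rm=T[:3,:3];p=T[:3,3]
    else:
        Rm=R.from_rotvec(c['rvec']).as_matrix().T;p=-Rm@c['tvec']
    w=d@Rm.T
    return p+w*((np.broadcast_to(z,len(px))-p[2])/w[:,2])[:,None]
E
python3 - <<'E'
from h import *
i=cv2.imread('pics/top0.png')
h=cv2.cvtColor(i,cv2.COLOR_BGR2HSV)
m=((h[...,0]<14)&(h[...,1]>130)&(h[...,2]>110)).astype(np.uint8);m[:125]=0;m[185:]=0;m[:,:100]=0;m[:,270:]=0
cv2.imwrite('pics/crop_top.png',cv2.resize(np.hstack([i[125:260,100:280]]),None,fx=4.2,fy=4.2,interpolation=cv2.INTER_CUBIC))
for c in cv2.findContours(m,0,2)[0]:
    if cv2.contourArea(c)>60:print(cv2.contourArea(c),cv2.minAreaRect(c))
# dark holes
b=cv2.GaussianBlur(i,(0,0),.6).astype(int).sum(2)
for z,(x,y) in zip((99,85,117,97),((126,149),(165,151),(203,153),(241,155))):
    w=b[y-6:y+7,x-6:x+7];k=(w.max()*0+np.clip(np.percentile(w,30)-w,0,None));yy,xx=np.mgrid[y-6:y+7,x-6:x+7]
    j=np.unravel_index(w.argmin(),w.shape);p=(xx[j],yy[j])
    s=(abs(xx-p[0])<4)&(abs(yy-p[1])<4);k=k*s
    q=((k*xx).sum()/k.sum(),(k*yy).sum()/k.sum());print(p,q,ray('top',q,z))
E
```

```text
534.0 ((240.40240478515625, 156.6219482421875), (23.956159591674805, 25.213336944580078), 12.094758033752441)
456.0 ((203.2000274658203, 155.10000610351562), (24.59674835205078, 24.149534225463867), 26.56505012512207)
548.5 ((166.0, 153.0), (26.0, 26.0), 90.0)
543.0 ((127.0, 150.5), (25.0, 28.0), 90.0)
(np.int64(123), np.int64(147)) (np.float64(122.93335318642048), np.float64(146.7661703394878)) [[648.27713874 155.05145253  99.        ]]
(np.int64(163), np.int64(150)) (np.float64(163.28673383711168), np.float64(150.23110831234257)) [[642.33793349  64.33574976  85.        ]]
(np.int64(201), np.int64(151)) (np.float64(200.95783536244832), np.float64(150.7321009717413)) [[635.91385961 -25.91238655 117.        ]]
(np.int64(240), np.int64(154)) (np.float64(240.38547701815372), np.float64(154.01100811123987)) [[ 631.30283943 -115.83968591   97.        ]]
```

View pics/crop_top.png

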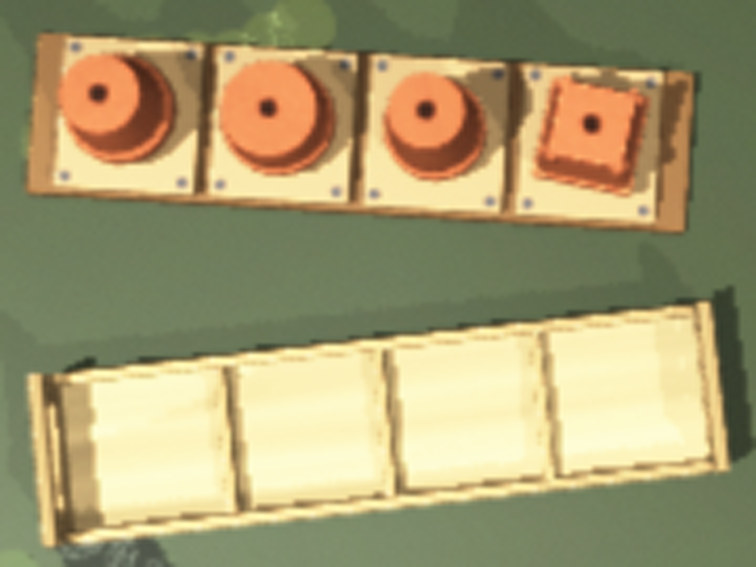

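```bash
python3 - <<'E'
from h import *
c=ctrl.camera_info('scene');f=192/np.tan(np.radians(c['fovy']/2));K=np.array([[f,0,c['cx']],[0,f,c['cy']],[0,0,1.]])
P=np.array([[648.3,155,99],[642.3,64.3,85],[635.9,-25.9,117],[631.3,-115.8,97]])
pr=cv2.projectPoints(P,c['rvec'],c['tvec'],K,None)[0][:,0];print(pr.round(1))
i=cv2.imread('pics/scene0.png');print([i[int(v)-3:int(v)+4,int(u)-3:int(u)+4].sum(2).argmin() for u,v in pr+.5])
cv2.imwrite('pics/crop_sc.png',cv2.resize(i[120:250,170:390],None,fx=3.6,fy=3.6,interpolation=cv2.INTER_CUBIC))
un=lambda p:(np.array(p)+.5)/4.2-.5+[100,125]
M=[]
for a,b in(((228,368),(240,512)),((386,350),(394,495)),((543,332),(555,478))):
    w=ray('top',un([a,b]),24);print(w.round(1),np.linalg.norm(w[0]-w[1]));M.append(w.mean(0))
M=np.array(M);print(M,np.diff(M,axis=0),np.linalg.norm(np.diff(M,axis=0),axis=1))
d=M[0]-M[2];print('tray yaw',np.degrees(np.arctan2(-d[0],d[1])),'row yaw',np.degrees(np.arctan2(-(P[0]-P[3])[0],(P[0]-P[3])[1])))
s=un([[580,78],[648,85],[630,193],[537,180],[563,84],[634,100],[626,164],[555,158]]);print(s)
print('rim lower corners',ray('top',s[2:4],39),'base',ray('top',s[4:],97))
E
```

```text
[[354.3 140.5]
 [330.8 159.7]
 [306.2 160.6]
 [276.7 187.1]]
[np.int64(6), np.int64(23), np.int64(23), np.int64(30)]
[[499.6  95.   24. ]
 [416.5  87.3  24. ]] 83.5208573794331
[[509.7   3.5  24. ]
 [425.7  -1.4  24. ]] 84.13286104689529
[[519.8 -87.8  24. ]
 [435.  -94.5  24. ]] 85.11188245470251
[[458.04130477  91.1430155   24.        ]
 [467.69540854   1.08833704  24.        ]
 [477.38673781 -91.14912309  24.        ]] [[  9.65410377 -90.05467846   0.        ]
 [  9.69132927 -92.23746013   0.        ]] [90.57067314 92.74519348]
tray yaw 6.057740820213495 row yaw -3.5921408336095766
[[237.71428571 143.19047619]
 [253.9047619  144.85714286]
 [249.61904762 170.57142857]
 [227.47619048 167.47619048]
 [233.66666667 144.61904762]
 [250.57142857 148.42857143]
 [248.66666667 163.66666667]
 [231.76190476 162.23809524]]
rim lower corners [[ 599.47983527 -138.57604386   39.        ]
 [ 607.18555447  -84.72332236   39.        ]] base [[ 653.3522657  -100.30911709   97.        ]
 [ 644.36098664 -139.57322676   97.        ]
 [ 608.6794131  -134.95713751   97.        ]
 [ 612.09470281  -95.77609201   97.        ]]
```

View pics/crop_sc.png

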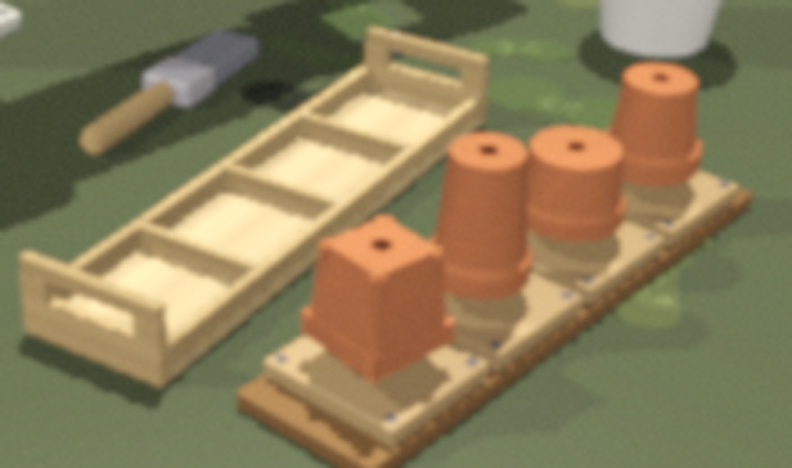

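The scene crop's drain holes at (660,78), (576,147), (488,150), (381,244) lie within 1 px of the top-view points projected there, so the heights and identities hold: standard, squat, tall, square. Row yaw is -3.6°, tray yaw +6.1°, tray centre about (468,0). Next: go above the standard pot.

servo_tool --plan '[[0, [20, -20, 0], -7], [0, [45, -45, 0], -14], [0, [70, -70, 0], -21], [0, [98, -98, 0], -28], [0, [126, -126, 0], -35], [0, [154, -154, 0], -42], [0, [182, -182, 0], -49], [0, [210, -210, 0], -56], [0, [238, -238, 0], -63], [0, [266, -266, 0], -70]]'

```text
t: 0.93
ee_pos: [481.0, 319.4, 236.5]
orientation: [-2.229, -2.214, 0.001]
ft_force: [-0.4, 0.5, 0.3]
width: 87.9
grasp_force: 0.0
```

servo_tool --plan '[[0, [28, -28, 0], -3.6], [0, [56, -56, 0], -3.6], [0, [84, -84, 0], -3.6], [0, [112, -112, 0], -3.6], [0, [138, -138, -5], -3.6], [0, [155, -153, -15], -3.6], [0, [164, -162, -25], -3.6], [0, [168, -166, -37], -3.6], [0, [168, -166, -37], -3.6], [0, [168, -166, -37], -3.6]]'

```text
t: 1.77
ee_pos: [646.6, 155.8, 198.1]
orientation: [-2.289, -2.149, 0.004]
ft_force: [-0.4, -0.1, 0.6]
width: 87.6
grasp_force: 0.0
```

```bash
python3 - <<'E'
from h import *
o=ctrl.get_obs();i=ctrl.get_image('wrist');cv2.imwrite('pics/w0.png',i);print(o)
np.save('o0.npy',np.r_[o['ee_pos'],o['orientation']])
E
```

```text
{'t': 1.7667, 'qpos': array([2.18339848e-01, 5.24373444e-01, 1.56082917e+00, 4.41995073e-04,
       1.05977131e+00, 2.81244460e-01]), 'qvel': array([ 1.51754501e-02, -2.70783800e-02, -1.35789652e-02,  6.63119399e-05,
        5.89010102e-03, -9.14960957e-04]), 'joint_torque': array([-1.12184152e+00, -5.84907496e+01, -2.65052158e+01,  2.03187505e-03,
       -7.69654219e-02, -2.43007176e-02]), 'ee_pos': array([646.55416005, 155.76157768, 198.14847042]), 'orientation': array([-2.28893212, -2.14882675,  0.00425592]), 'ft_force': array([-0.38550393, -0.12036538,  0.62091841]), 'moment': array([-0.10230363,  0.04461675, -0.01512729]), 'grasp_force': 0.0, 'width': 87.60456047569296}
```

View pics/w0.png

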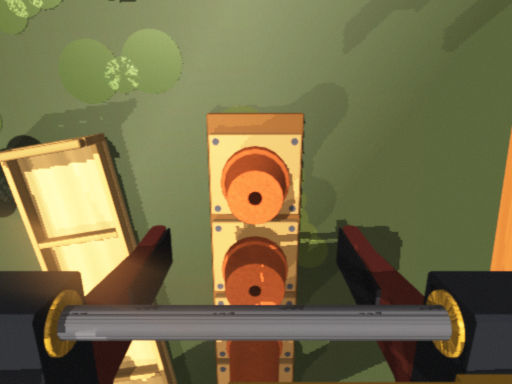

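The wrist view shows the drain hole at (255,198) near the plank's left end, a second at (255,291), and the fingers either side at x≈150 and 360.

```bash
python3 - <<'E'
from h import *
v=np.load('o0.npy');o=dict(ee_pos=v[:3],orientation=v[3:])
a=R.from_rotvec(o['orientation']).as_matrix();print(np.degrees(np.arctan2(a[1,1],a[0,1])),a[:,2])
i=cv2.imread('pics/w0.png').astype(int).sum(2)
for x,y,z in((255,198,99),(255,291,85)):
    w=i[y-9:y+10,x-9:x+10];k=w<w.min()+70;yy,xx=np.mgrid[y-9:y+10,x-9:x+10];q=(xx[k].mean(),yy[k].mean());print(q,k.sum(),ray('wrist',q,z,o))
print(ray('wrist',[[208,114],[304,114],[255,323]],[12,12,117],o))
E
```

```text
-3.6166462933211965 [-3.38445160e-03 -3.56028604e-04 -9.99994209e-01]
(np.float64(254.58035714285714), np.float64(197.75892857142858)) 112 [[647.28724122 156.08336738  99.        ]]
(np.float64(254.40449438202248), np.float64(290.55056179775283)) 89 [[641.52655926  65.23651652  85.        ]]
[[605.39331957 217.17719427  12.        ]
 [698.87951892 211.39708449  12.        ]
 [641.48981936  55.96948022 117.        ]]
```

Wrist and top agree within 1 mm: standard pot at (647.8,155.6). Down onto it and close.

servo_tool --plan '[[0, [1, 0, -15], 0], [0, [1, 0, -40], 0], [0, [1, 0, -65], 0], [0, [1, 0, -90], 0], [0, [1, 0, -110], 0], [0, [1, 0, -119], 0], [0, [1, 0, -123], 0], [0, [1, 0, -123], 0], [0.3, [1, 0, -123], 0], [0.3, [1, 0, -123], 0]]'

```text
t: 2.65
ee_pos: [650.1, 155.6, 78.3]
orientation: [2.29, 2.149, 0.003]
ft_force: [-0.3, 0.0, 0.1]
width: 78.1
grasp_force: 0.0
```

servo_tool --plan '[[1, [0, 0, 0], 0], [1, [0, 0, 0], 0], [1, [0, 0, 0], 0], [1, [0, 0, 0], 0], [1, [0, 0, 0], 0], [1, [0, 0, 0], 0], [1, [0, 0, 0], 0], [1, [0, 0, 0], 0]]'

```text
t: 3.32
ee_pos: [649.3, 155.1, 77.0]
orientation: [2.291, 2.15, 0.0]
ft_force: [-0.9, 0.3, 5.0]
width: 53.5
grasp_force: 30.0
```

Gripped at 53.5 mm, as the taper predicts. Lift straight up clear of the post.

servo_tool --plan '[[1, [0, 0, 4], 0], [1, [0, 0, 10], 0], [1, [0, 0, 20], 0], [1, [0, 0, 32], 0], [1, [0, 0, 45], 0], [1, [0, 0, 58], 0], [1, [0, 0, 71], 0], [1, [0, 0, 83], 0], [1, [0, 0, 92], 0], [1, [0, 0, 95], 0]]'

```text
t: 4.15
ee_pos: [650.1, 155.3, 174.1]
orientation: [2.29, 2.149, 0.004]
ft_force: [-0.4, -0.3, -1.0]
width: 53.5
grasp_force: 29.5
```

```bash
python3 - <<'E'
from h import *
cv2.imwrite('pics/l1.png',ctrl.get_image('scene')[40:300,150:450]);print(ctrl.get_obs()['width'],ctrl.get_obs()['ft_force'])
E
```

```text
53.727470055331246 [ 0.00869746 -0.14175984 -0.74041973]
```

View pics/l1.png

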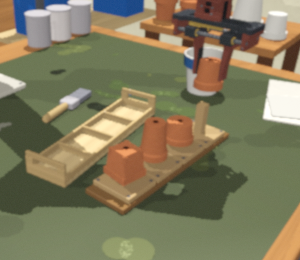

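The crop shows the pot in the fingers at (208,72), level, with its post (203,120) bare below. Carry to the leftmost bay.

servo_tool --plan '[[1, [-10, 0, 0], 1], [1, [-30, -2, 0], 2], [1, [-55, -4, 0], 4], [1, [-82, -7, 0], 6], [1, [-110, -10, 0], 8], [1, [-138, -13, 0], 9.7], [1, [-163, -15, 0], 9.7], [1, [-182, -17, 0], 9.7], [1, [-193, -17.5, 0], 9.7], [1, [-196.5, -17.5, 0], 9.7]]'

```text
t: 5.03
ee_pos: [450.1, 137.3, 171.1]
orientation: [-2.099, -2.336, 0.003]
ft_force: [-0.2, -0.4, -0.6]
width: 53.2
grasp_force: 29.5
```

servo_tool --plan '[[1, [0, 0, -5], 0], [1, [0, 0, -18], 0], [1, [0, 0, -36], 0], [1, [0, 0, -56], 0], [1, [0, 0, -76], 0], [1, [0, 0, -94], 0], [1, [0, 0, -106], 0], [1, [0, 0, -112], 0], [1, [0, 0, -115], 0], [1, [0, 0, -115], 0]]'

```text
t: 5.87
ee_pos: [453.1, 137.7, 56.0]
orientation: [-2.101, -2.335, 0.001]
ft_force: [0.3, 0.5, -0.0]
width: 53.4
grasp_force: 29.5
```

```bash
python3 - <<'E'
from h import *
o=ctrl.get_obs();print(o['ee_pos'],o['ft_force'])
a=ctrl.get_image('scene')[90:250,150:350];b=ctrl.get_image('top')[120:280,80:280]
cv2.imwrite('pics/p1.png',cv2.resize(np.hstack([a,b]),None,fx=2,fy=2))
E
```

```text
[453.08753671 137.6754288   56.03144565] [ 0.28968143  0.45227105 -0.01700204]
```

View pics/p1.png

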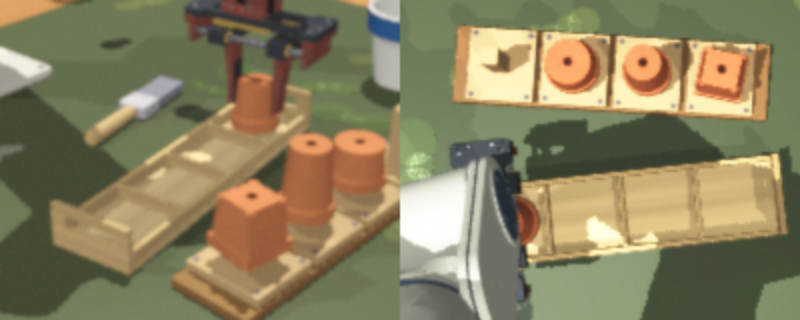

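The pot hangs centred over the leftmost bay, about 10 mm above its floor. Lower slowly.

servo_tool --plan '[[1, [0, 0, -3], 0], [1, [0, 0, -6], 0], [1, [0, 0, -7.5], 0], [1, [0, 0, -8], 0], [1, [0, 0, -8.5], 0], [1, [0, 0, -9], 0], [1, [0, 0, -9.5], 0], [1, [0, 0, -10], 0], [1, [0, 0, -10.5], 0], [1, [0, 0, -10.5], 0]]'

```text
t: 6.8
ee_pos: [452.8, 137.7, 46.5]
orientation: [-2.101, -2.336, -0.0]
ft_force: [-0.6, 0.0, 4.9]
width: 53.3
grasp_force: 29.9
```

Contact at 5 N, at the expected height. Release and rise.

servo_tool --plan '[[0.6, [0, 0, 0], 0], [0.3, [0, 0, 0], 0], [0, [0, 0, 0], 0], [0, [0, 0, 0], 0], [0, [0, 0, 5], 0], [0, [0, 0, 20], 0], [0, [0, 0, 45], 0], [0, [0, 0, 75], 0], [0, [0, 0, 105], 0], [0, [0, 0, 125], 0]]'

```text
t: 7.63
ee_pos: [453.3, 137.8, 173.9]
orientation: [2.1, 2.335, 0.003]
ft_force: [-0.1, 0.2, 0.6]
width: 88.1
grasp_force: 0.0
```

servo_tool --plan '[[0, [15, -6, 0], -1], [0, [50, -20, 0], -4], [0, [85, -34, 0], -7], [0, [120, -47, 0], -9.7], [0, [155, -60, 0], -9.7], [0, [178, -69, 0], -9.7], [0, [187, -72.5, 0], -9.7], [0, [189, -73, 0], -9.7], [0, [189, -73, -5], -9.7], [0, [189, -73, -15], -9.7]]'

```text
t: 8.47
ee_pos: [640.8, 65.2, 156.5]
orientation: [2.29, 2.15, 0.001]
ft_force: [-0.3, 0.3, 0.1]
width: 87.9
grasp_force: 0.0
```

servo_tool --plan '[[0, [0, 0, -20], 0], [0, [0, 0, -42], 0], [0, [0, 0, -62], 0], [0, [0, 0, -75], 0], [0, [0, 0, -81], 0], [0, [0, 0, -82], 0], [0, [0, 0, -82], 0], [0.2, [0, 0, -82], 0], [0.3, [0, 0, -82], 0], [0.3, [0, 0, -82], 0]]'

```text
t: 9.3
ee_pos: [642.3, 64.7, 75.2]
orientation: [2.29, 2.149, 0.002]
ft_force: [0.9, 1.5, -0.4]
width: 71.2
grasp_force: 0.0
```

servo_tool --plan '[[1, [0, 0, 0], 0], [1, [0, 0, 0], 0], [1, [0, 0, 0], 0], [1, [0, 0, 0], 0], [1, [0, 0, 0], 0], [1, [0, 0, 0], 0], [1, [0, 0, 0], 0], [1, [0, 0, 0], 0]]'

```text
t: 9.97
ee_pos: [641.9, 64.6, 74.6]
orientation: [2.291, 2.15, 0.001]
ft_force: [-1.0, 1.0, 5.3]
width: 59.2
grasp_force: 30.1
```

servo_tool --plan '[[1, [0, 0, 4], 0], [1, [0, 0, 10], 0], [1, [0, 0, 20], 0], [1, [0, 0, 32], 0], [1, [0, 0, 45], 0], [1, [0, 0, 58], 0], [1, [0, 0, 71], 0], [1, [0, 0, 83], 0], [1, [0, 0, 92], 0], [1, [0, 0, 95], 0]]'

```text
t: 10.8
ee_pos: [642.6, 64.7, 171.6]
orientation: [2.29, 2.148, 0.004]
ft_force: [0.0, 1.4, -0.3]
width: 59.2
grasp_force: 29.7
```

servo_tool --plan '[[1, [-10, 0, 0], 1], [1, [-30, -2, 0], 2], [1, [-52, -4, 0], 4], [1, [-76, -7, 0], 6], [1, [-102, -10, 0], 8], [1, [-128, -13, 0], 9.7], [1, [-150, -15, 0], 9.7], [1, [-167, -17, 0], 9.7], [1, [-176, -18.5, 0], 9.7], [1, [-179, -18.5, 0], 9.7]]'

```text
t: 11.63
ee_pos: [460.4, 45.9, 168.7]
orientation: [-2.099, -2.335, 0.002]
ft_force: [-0.4, 0.5, -0.2]
width: 59.1
grasp_force: 29.7
```

servo_tool --plan '[[1, [0, 0, -5], 0], [1, [0, 0, -18], 0], [1, [0, 0, -36], 0], [1, [0, 0, -56], 0], [1, [0, 0, -76], 0], [1, [0, 0, -94], 0], [1, [0, 0, -106], 0], [1, [0, 0, -112], 0], [1, [0, 0, -115], 0], [1, [0, 0, -115], 0]]'

```text
t: 12.47
ee_pos: [463.0, 46.2, 53.6]
orientation: [-2.101, -2.336, 0.001]
ft_force: [-0.7, -0.7, -0.7]
width: 59.3
grasp_force: 29.7
```

servo_tool --plan '[[1, [0, 0, -3], 0], [1, [0, 0, -6], 0], [1, [0, 0, -7.5], 0], [1, [0, 0, -8], 0], [1, [0, 0, -8.5], 0], [1, [0, 0, -9], 0], [1, [0, 0, -9.5], 0], [1, [0, 0, -10], 0], [1, [0, 0, -10.5], 0], [1, [0, 0, -10.5], 0]]'

```text
t: 13.3
ee_pos: [462.8, 46.2, 44.1]
orientation: [2.101, 2.336, 0.0]
ft_force: [-1.5, -0.0, 5.7]
width: 59.2
grasp_force: 30.1
```

servo_tool --plan '[[0.6, [0, 0, 0], 0], [0.3, [0, 0, 0], 0], [0, [0, 0, 0], 0], [0, [0, 0, 0], 0], [0, [0, 0, 5], 0], [0, [0, 0, 20], 0], [0, [0, 0, 45], 0], [0, [0, 0, 75], 0], [0, [0, 0, 105], 0], [0, [0, 0, 130], 0]]'

```text
t: 14.13
ee_pos: [462.7, 46.2, 175.7]
orientation: [2.101, 2.335, 0.001]
ft_force: [1.2, -0.2, 0.1]
width: 87.9
grasp_force: 0.0
```

servo_tool --plan '[[0, [15, -6, 10], -1], [0, [50, -20, 20], -4], [0, [85, -35, 20], -7], [0, [120, -50, 20], -9.7], [0, [150, -62, 20], -9.7], [0, [167, -69, 20], -9.7], [0, [172, -71, 20], -9.7], [0, [173, -71.5, 20], -9.7], [0, [173, -71.5, 20], -9.7], [0, [173, -71.5, 20], -9.7]]'

```text
t: 14.97
ee_pos: [634.1, -24.8, 193.5]
orientation: [-2.289, -2.149, 0.002]
ft_force: [0.8, 0.4, -0.5]
width: 87.7
grasp_force: 0.0
```

```bash
python3 - <<'E'
from h import *
o=ctrl.get_obs();i=ctrl.get_image('wrist');j=ctrl.get_image('scene')[100:292,150:406];cv2.imwrite('pics/w1.png',np.hstack([i,cv2.resize(j,(288,216))[:].repeat(1,0) if 0 else cv2.copyMakeBorder(cv2.resize(j,(288,216)),0,168,0,0,0)]));print(o['ee_pos'],o['orientation'])
np.save('o1.npy',np.r_[o['ee_pos'],o['orientation']])
s=i.astype(int).sum(2);m=(s<130).astype(np.uint8)
for c in cv2.findContours(m[:280],0,2)[0]:
    if 40<cv2.contourArea(c)<300:
        q=cv2.minEnclosingCircle(c)[0];print(q,cv2.contourArea(c),ray('wrist',[q,q],[117,97],o))
E
```

```text
[634.13307962 -24.75966272 193.49250481] [-2.28949481e+00 -2.14945378e+00  1.58989198e-03]
(305.0, 261.0) 286.0 [[669.93207152 -68.89182247 117.        ]
 [672.62898074 -79.71379699  97.        ]]
(310.5, 235.5) 79.5 [[674.32365694 -48.5432661  117.        ]
 [677.41139884 -57.55430451  97.        ]]
(255.0, 208.0) 112.5 [[635.29522729 -24.94545692 117.        ]
 [634.90960276 -31.85638936  97.        ]]
(44.9375, 114.9375) 73.0 [[501.54282511  48.00702434 117.        ]
 [489.25379819  47.58855652  97.        ]]
(37.0, 14.5) 226.5 [[510.80454124 107.07863913 117.        ]
 [499.33976819 111.91729709  97.        ]]
```

View pics/w1.png

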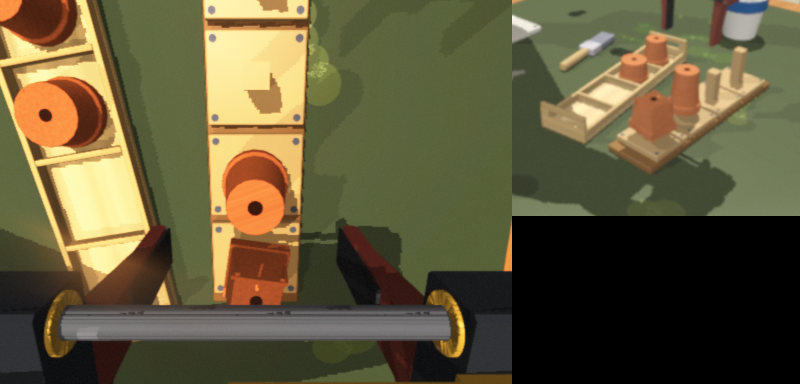

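Hole of the tall pot at (255,208) → (635.3,-25.0); the first two pots stand level in their bays ((45,115) and above). Grasp the tall pot.

servo_tool --plan '[[0, [0, 0, -20], 0], [0, [0, 0, -45], 0], [0, [0, 0, -70], 0], [0, [0, 0, -90], 0], [0, [0, 0, -102], 0], [0, [0, 0, -107], 0], [0, [0, 0, -107], 0], [0.2, [0, 0, -107], 0], [0.3, [0, 0, -107], 0], [0.3, [0, 0, -107], 0]]'

```text
t: 15.9
ee_pos: [636.6, -25.4, 88.1]
orientation: [2.29, 2.149, 0.002]
ft_force: [0.3, -0.3, 0.2]
width: 71.6
grasp_force: 0.0
```

servo_tool --plan '[[1, [0, 0, 0], 0], [1, [0, 0, 0], 0], [1, [0, 0, 0], 0], [1, [0, 0, 0], 0], [1, [0, 0, 0], 0], [1, [0, 0, 0], 0], [1, [0, 0, 0], 0], [1, [0, 0, 0], 0], [1, [0, 0, 0], 0]]'

```text
t: 16.65
ee_pos: [635.7, -25.4, 87.0]
orientation: [2.291, 2.15, 0.0]
ft_force: [-3.0, 0.1, 4.5]
width: 51.3
grasp_force: 30.1
```

servo_tool --plan '[[1, [0, 0, 4], 0], [1, [0, 0, 10], 0], [1, [0, 0, 20], 0], [1, [0, 0, 32], 0], [1, [0, 0, 45], 0], [1, [0, 0, 58], 0], [1, [0, 0, 71], 0], [1, [0, 0, 83], 0], [1, [0, 0, 92], 0], [1, [0, 0, 95], 0]]'

```text
t: 17.48
ee_pos: [636.6, -25.4, 184.0]
orientation: [2.289, 2.148, 0.003]
ft_force: [-0.2, -0.4, -1.9]
width: 51.2
grasp_force: 29.7
```

servo_tool --plan '[[1, [-10, 0, 0], 1], [1, [-28, -2, 0], 2], [1, [-49, -4, 0], 4], [1, [-71, -7, 0], 6], [1, [-94, -10, 0], 8], [1, [-117, -13, 0], 9.7], [1, [-137, -16, 0], 9.7], [1, [-152, -18, 0], 9.7], [1, [-160, -20, 0], 9.7], [1, [-163, -20, 0], 9.7]]'

```text
t: 18.32
ee_pos: [470.6, -45.5, 181.2]
orientation: [-2.1, -2.335, 0.002]
ft_force: [-0.2, -0.5, -1.7]
width: 51.3
grasp_force: 29.7
```

servo_tool --plan '[[1, [0, 0, -5], 0], [1, [0, 0, -18], 0], [1, [0, 0, -36], 0], [1, [0, 0, -56], 0], [1, [0, 0, -76], 0], [1, [0, 0, -94], 0], [1, [0, 0, -106], 0], [1, [0, 0, -112], 0], [1, [0, 0, -115], 0], [1, [0, 0, -115], 0]]'

```text
t: 19.15
ee_pos: [473.0, -45.3, 66.1]
orientation: [-2.1, -2.336, 0.001]
ft_force: [-0.3, -0.0, -1.2]
width: 51.4
grasp_force: 29.7
```

servo_tool --plan '[[1, [0, 0, -3], 0], [1, [0, 0, -6], 0], [1, [0, 0, -7.5], 0], [1, [0, 0, -8], 0], [1, [0, 0, -8.5], 0], [1, [0, 0, -9], 0], [1, [0, 0, -9.5], 0], [1, [0, 0, -10], 0], [1, [0, 0, -10.5], 0], [1, [0, 0, -10.5], 0]]'

```text
t: 19.98
ee_pos: [472.9, -45.4, 56.7]
orientation: [2.101, 2.336, 0.0]
ft_force: [-0.7, -0.0, 6.7]
width: 51.1
grasp_force: 30.1
```

servo_tool --plan '[[0.6, [0, 0, 0], 0], [0.3, [0, 0, 0], 0], [0, [0, 0, 0], 0], [0, [0, 0, 0], 0], [0, [0, 0, 5], 0], [0, [0, 0, 20], 0], [0, [0, 0, 45], 0], [0, [0, 0, 75], 0], [0, [0, 0, 105], 0], [0, [0, 0, 135], 0]]'

```text
t: 20.82
ee_pos: [472.2, -45.3, 192.6]
orientation: [-2.101, -2.335, 0.001]
ft_force: [0.6, -0.3, 0.4]
width: 88.0
grasp_force: 0.0
```

servo_tool --plan '[[0, [15, -6, 0], -2], [0, [45, -19, 0], -6], [0, [80, -35, 0], -10], [0, [110, -48, 0], -14], [0, [137, -60, 0], -14], [0, [152, -67, 0], -14], [0, [157, -69.5, 0], -14], [0, [158, -70, 0], -14], [0, [158, -70, 0], -14], [0, [158, -70, 0], -14]]'

```text
t: 21.65
ee_pos: [629.3, -114.8, 191.0]
orientation: [-2.369, -2.062, 0.001]
ft_force: [0.3, -0.7, 0.4]
width: 88.4
grasp_force: 0.0
```

```bash
python3 - <<'E'
from h import *
o=ctrl.get_obs();i=ctrl.get_image('wrist');print(o['ee_pos'],o['orientation'])
np.save('o2.npy',np.r_[o['ee_pos'],o['orientation']])
s=i.astype(int).sum(2);m=(s<130).astype(np.uint8)
for c in cv2.findContours(m[:270],0,2)[0]:
    q=cv2.minEnclosingCircle(c)[0]
    if 40<cv2.contourArea(c)<300 and 230<q[0]<280:print(q,cv2.contourArea(c),ray('wrist',q,97,o))
cv2.imwrite('pics/w2.png',cv2.resize(i[110:300,160:350],None,fx=3.1,fy=3.1,interpolation=cv2.INTER_CUBIC))
E
```

```text
[ 629.3402037  -114.79021627  191.01956844] [-2.36877459e+00 -2.06186531e+00  1.27233586e-03]
(254.75, 200.0) 89.0 [[ 630.32889999 -114.63442785   97.        ]]
```

View pics/w2.png

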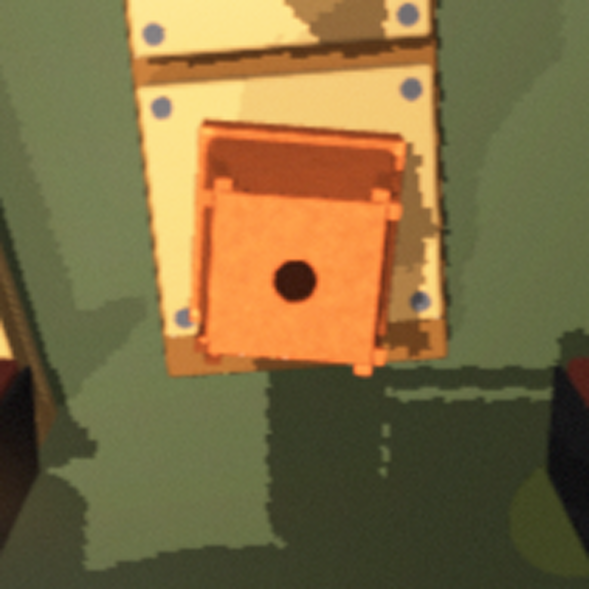

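The crop shows the square base at corners (214,192), (388,203), (375,362), (204,350): turned a further 4° clockwise from the tool, so pot yaw is about -12°. Centre (630.5,-115) is under the tool. Turn -4° and grasp.

servo_tool --plan '[[0, [0, 0, -20], -4], [0, [0, 0, -45], -4], [0, [0, 0, -70], -4], [0, [0, 0, -92], -4], [0, [0, 0, -108], -4], [0, [0, 0, -114], -4], [0, [0, 0, -115], -4], [0.2, [0, 0, -115], -4], [0.3, [0, 0, -115], -4], [0.3, [0, 0, -115], -4]]'

```text
t: 22.53
ee_pos: [631.5, -115.5, 77.6]
orientation: [2.439, 1.977, 0.002]
ft_force: [0.6, -0.0, 0.1]
width: 71.2
grasp_force: 0.0
```

servo_tool --plan '[[1, [0, 0, 0], 0], [1, [0, 0, 0], 0], [1, [0, 0, 0], 0], [1, [0, 0, 0], 0], [1, [0, 0, 0], 0], [1, [0, 0, 0], 0], [1, [0, 0, 0], 0], [1, [0, 0, 0], 0], [1, [0, 0, 0], 0]]'

```text
t: 23.28
ee_pos: [630.8, -115.4, 76.5]
orientation: [2.44, 1.978, 0.0]
ft_force: [-1.8, -0.0, 5.7]
width: 50.0
grasp_force: 30.1
```

servo_tool --plan '[[1, [0, 0, 4], 0], [1, [0, 0, 10], 0], [1, [0, 0, 20], 0], [1, [0, 0, 32], 0], [1, [0, 0, 45], 0], [1, [0, 0, 58], 0], [1, [0, 0, 71], 0], [1, [0, 0, 83], 0], [1, [0, 0, 92], 0], [1, [0, 0, 95], 0]]'

```text
t: 24.12
ee_pos: [631.6, -115.5, 173.5]
orientation: [2.439, 1.977, 0.003]
ft_force: [0.3, -0.1, -1.2]
width: 50.1
grasp_force: 29.6
```

servo_tool --plan '[[1, [-8, 0, 0], 2], [1, [-24, -2, 0], 5], [1, [-43, -4, 0], 8], [1, [-63, -7, 0], 11], [1, [-84, -10, 0], 14], [1, [-106, -14, 0], 17], [1, [-125, -18, 0], 18], [1, [-139, -20, 0], 18], [1, [-146, -21.5, 0], 18], [1, [-148.5, -21.5, 0], 18]]'

```text
t: 24.95
ee_pos: [481.1, -137.0, 171.1]
orientation: [-2.101, -2.334, 0.001]
ft_force: [-0.4, -0.8, -1.3]
width: 49.8
grasp_force: 29.6
```

servo_tool --plan '[[1, [0, 0, -5], 0], [1, [0, 0, -18], 0], [1, [0, 0, -36], 0], [1, [0, 0, -56], 0], [1, [0, 0, -76], 0], [1, [0, 0, -94], 0], [1, [0, 0, -106], 0], [1, [0, 0, -112], 0], [1, [0, 0, -115], 0], [1, [0, 0, -115], 0]]'

```text
t: 25.78
ee_pos: [482.5, -136.8, 55.6]
orientation: [-2.1, -2.336, 0.0]
ft_force: [-0.0, -0.6, -0.8]
width: 50.0
grasp_force: 29.6
```

servo_tool --plan '[[1, [0, 0, -3], 0], [1, [0, 0, -6], 0], [1, [0, 0, -7.5], 0], [1, [0, 0, -8], 0], [1, [0, 0, -8.5], 0], [1, [0, 0, -9], 0], [1, [0, 0, -9.5], 0], [1, [0, 0, -10], 0], [1, [0, 0, -10.5], 0], [1, [0, 0, -10.5], 0]]'

```text
t: 26.62
ee_pos: [482.2, -136.9, 45.8]
orientation: [2.101, 2.336, 0.0]
ft_force: [0.7, 0.7, 0.5]
width: 49.7
grasp_force: 29.8
```

Barely touching; a little further.

servo_tool --plan '[[1, [0, 0, -0.3], 0], [1, [0, 0, -0.6], 0], [1, [0, 0, -0.6], 0]]'

```text
t: 26.87
ee_pos: [482.3, -136.8, 45.7]
orientation: [2.101, 2.336, 0.0]
ft_force: [-1.3, 1.1, 8.3]
width: 49.6
grasp_force: 30.2
```

Seated at 8 N. Release, rise and move back out of the way.

servo_tool --plan '[[0.6, [0, 0, 0], 0], [0.3, [0, 0, 0], 0], [0, [0, 0, 0], 0], [0, [0, 0, 0], 0], [0, [0, 0, 5], 0], [0, [0, 0, 20], 0], [0, [0, 0, 45], 0], [0, [0, 0, 75], 0], [0, [0, 0, 105], 0], [0, [0, 0, 135], 0]]'

```text
t: 27.7
ee_pos: [481.7, -136.7, 181.5]
orientation: [-2.101, -2.335, 0.0]
ft_force: [0.2, -0.3, 0.1]
width: 87.7
grasp_force: 0.0
```

servo_tool --plan '[[0, [0, 0, 30], 0], [0, [0, 0, 60], 0], [0, [0, 0, 90], 0], [0, [20, -15, 110], 0], [0, [45, -30, 120], 0], [0, [70, -50, 120], 0], [0, [95, -70, 120], 0], [0, [110, -80, 120], 0], [0, [110, -80, 120], 0], [0, [110, -80, 120], 0]]'

```text
t: 28.53
ee_pos: [591.9, -217.0, 299.5]
orientation: [-2.101, -2.334, 0.001]
ft_force: [-0.0, 0.7, -0.2]
width: 87.7
grasp_force: 0.0
```

```bash
python3 - <<'E'
from h import *
a=ctrl.get_image('scene')[110:280,150:370];b=ctrl.get_image('top')[120:290,90:380]
cv2.imwrite('pics/end.png',cv2.resize(np.hstack([a,b]),None,fx=1.55,fy=1.55,interpolation=cv2.INTER_CUBIC))
E
```

```text
(no output)
```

View pics/end.png

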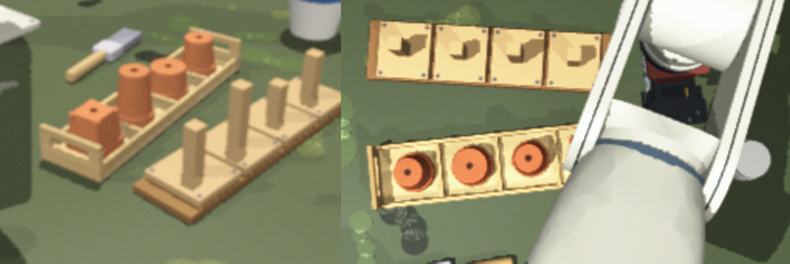

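All four pots stand flat in their bays in the original order (standard, squat, tall and square in the scene view at (199,50), (168,77), (134,92), (95,125)). The stands are empty and the jar at (752,160) is untouched.

```bash
python3 -c "
from workcell import ctrl
print(ctrl.close_job())"
```

```text
the job is handed in; nothing more can be done
None
```

The four pots are in the tray, upside down, one to a bay and in their original order (standard, squat, tall, square from the left); the paint jar was not moved, and the job was handed in at about 29 s.

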